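# Lock the slicer drive: line the hub up with its fork

### The arm

A 7-joint arm with a two-finger parallel gripper is mounted at the origin on a cart in front of the work surface, level with it; the furniture and walls round the work are solid. World frame = base frame: x ahead of the robot, y to its left, z up, the work surface at z = 0. Lengths are in m, angles in rad, forces in N, time in s.
With the tool pointing down it reaches from about 0.4 to 0.85 m from the base axis. Payload 4.5 kg.
Tool frame: the origin (TCP) lies at the very end of the fingers, on their centre line; the grasp point (between the pads) lies 19 mm behind it (r.grip_depth is the z of the grasp point in the tool frame, in m); z points along the fingers, y is the line along which they close (so a half turn about z gives the same grasp; the last joint's range is limited). The gripper opens to 88 mm and grips with 3 to 60 N. Pads are 18 mm wide; open, the fingers measure 123 mm over their backs; the gripper's body (75 mm by 187 mm) begins 45 mm behind the grasp point.
Start: joints at [-1.122, 0.689, -0.195, 1.565, 0.157, 0.902, -0.215], TCP at [0.252, 0.572, 0.206] pointing down, gripper open.
Joint ranges: [-3.01, 3.01], [-0.46, 2.08], [-1.47, 1.51], [0.13, 2.56], [-1, 4.14], [0.04, 2.09], [-2.66, 2.66]. Speed limits (rad/s): [2.57, 2.57, 3.14, 3.14, 3.14, 3.14, 3.14].

### API

Orientations are given as a rotation vector (axis times angle).
In Python, from rig import r, camera, look_for, trace gives the robot as it stands.
- The arm moves only by the tool arm_command, never from a script. Its argument "commands" is a list of rows, each a list of 5 numbers: the shift along the tool's x, y, z scaled (see below), then the turn about the tool's z scaled (see below), then the closure, from -1 (fully open) to 1 (shut). In form: [[tx, ty, tz, twist, grip], ...]. A call has 1 to 12 rows; each row is the pose to reach, as a shift and turn from the pose commanded when the call began, along the tool's axes at that moment; what a row does not reach only later rows make up. The controller multiplies each number of a shift by 0.1 m and each number of a turn by 2 rad. A row lasts 1/12 s, in which the tool goes at most 41.7 mm and 7.16 degrees, less where a joint would pass 70% of its speed; a pose out of reach is approached as far as the arm can. A call with a number of a shift or a turn outside -1 to 1 is refused whole. A call with a gripper value outside its range is refused whole. The fingers move at their own pace and stop on an object; "squeeze" is the grip in N (left out, the last holds). Time passes only in rows, so rows that repeat a pose let the fingers close. It gives the time, the measured TCP pose, the force, the opening and the grip force at its end, in the units of the state.
- r.get_obs(): the state, without advancing time (a new reading comes with each control period).
- camera(name): name is "side" or "top" or "wrist"; returns a dict with "frame" (480x640x3 uint8, blue, green, red), "fovy" (degrees; the focal length in pixels is half the picture's height over the tangent of half this angle, whatever the lens; pixels are square), "cx", "cy" (the principal point, pixels), "rvec" (rotation vector, rad) and "tvec" (3), from world to camera coordinates, as OpenCV has them. Camera axes: x right, y down, z forward; pixel columns grow to the right and rows downward; lengths in m; the calibration is good to about 2 mm. A picture is of the moment at which its call begins. There is no depth.
- r.close_job(): hands the job in; it is judged then, once.
Trained networks look in a picture, given as the dict that the camera call returned (one of the last four; its "shot" number tells which), for a name from the list of things; names that differ only in an ending like _2 or _b are one class to them, and where a whole thing is asked for, a point or a joint stands for the part that bears it (a point fixed in the world has none). Each returns a list of dicts, best first, with "p" (0 to 1); they miss things now and then, are a little off and sometimes report something else, mostly with a low value. They report only what shows in the picture. A call takes as long as a camera call.
- look_for(target, picture): "box" ([centre column, centre row, width, height] in pixels, round what is visible of it).
- trace(target, picture): "region" (480x640 bool, what is visible of it) and "box" ([centre column, centre row, width, height] in pixels, round what is visible of it).
The state is a dict: "t": time; "q": joint angles; "qvel": joint speeds; "joint_torque": joint torques, N m; "position": TCP position; "tool_rot": TCP orientation; "wrist_force": force on the tool from outside, world axes, zero at the start; "wrist_torque": the same for the moment, N m; "opening": finger opening in m; "grip_force": force on a finger pad.
Only numpy, scipy, OpenCV 4.12 (cv2) and the standard library are available. Lean on these libraries where they do the work, as an engineer would, in place of code of your own. Each camera call takes 0.05 s, during which the arm holds its last target. There are 200 camera calls.

### The job

Lock the drive of the food slicer for cleaning. With the locking fork still drawn back, turn the upright oblong drive hub on the sloping deck until its two long flats line up with the slot of the fork; then slide the fork all the way home over the hub by its black grip, and let go. Do not push the things standing round it about.

Things in the scene. Friction and masses are not known exactly. Their poses are not given: they have to be found in the camera images.
- unit: Drive unit of a food slicer, fixed: base 170 x 230 mm, under a 150 x 250 mm white-faced deck, sloping 30 degrees down to its front. Origin: centre of the underside, on worktop; z up, x from the low front to the high rear, y along the deck, to the left seen from the front. The face's centre is 105 mm above the origin. The hub is at the right end (-y), the fork comes from the left (+y).
- hub_grip (a point): Drive hub: steel oblong block, 32 mm across its two long flats, 52 mm long, black cap, standing square out of the deck to 50 mm from its face. This point: on its axis, 36 mm from the face. Axes turn with the hub: z along its axis, out of the deck (30 degrees from vertical, leaning to the front); y along its length, parallel to the flats; x across the flats.
- hub (a joint): Turn of the hub about its axis, rad, anticlockwise positive looking at the deck. At 0 and at every half turn (3.14) its flats are parallel to the fork's slot. Starts at 0.6 to 2.5, can turn past 0 and past 3.14, has light friction (0.1 N m) and stays where it is left.
- fork_grip (a point): Black grip block of the fork: 16 mm thick (x), 44 mm long (y), standing to 43 mm from the deck's face; this point: on its centre line, 30 mm from the face. The fork is a flat steel U, top 10 mm from the face; its 37 mm slot opens to the hub and passes it only if lined up to about 6 degrees. Axes: z out of the deck, along the hub's axis; x up the slope; it slides to -y (level) towards the hub.
- fork (a joint): Travel of the fork towards the hub, m: 0 drawn fully back (tips clear of the hub), 0.070 fully home against its stop, with the hub inside the slot. It starts 0 to 0.008, needs about 3 N to slide and stays where it is left.
- glass: Bystander: loose upright drinking glass, 78 mm wide, 94 mm high, behind the unit. Origin: centre of its underside.
- spice_jar: Bystander: loose upright spice jar, 42 mm wide, 106 mm high, to the right of the unit. Origin: centre of its underside.
- timer: Bystander: loose egg timer, 63 mm wide, 67 mm high, to the right of the unit, further back. Origin: centre of its underside.

How it is judged:
On the way:
1. the hub's flats are lined up with the slot (within 7 degrees) while the fork is still drawn back (less than 15 mm of travel) (angle between the y axis of hub_grip and the y axis of fork_grip, either way round below 0.12 rad and value of joint fork below 0.015 m), for 0.2 s.
At the end, for the whole second after the job is handed in: The fork is home (at least 64 of its 70 mm of travel) and at rest, with the hub in its slot, flats in line within 8 degrees (value of joint fork above 0.064 m and angle between the y axis of hub_grip and the y axis of fork_grip, either way round below 0.14 rad and velocity of joint fork between -0.005 and 0.005 m/s); the robot touches nothing.
It fails at once if the glass is pushed more than 30 mm or tipped more than 20 degrees (distance of glass from where it was at the start of the episode above 0.03 m or angle between glass's own z axis and vertical above 0.35 rad).
It fails at once if the spice jar is pushed more than 30 mm or tipped more than 20 degrees (distance of spice_jar from where it was at the start of the episode above 0.03 m or angle between spice_jar's own z axis and vertical above 0.35 rad).
It fails at once if the timer is pushed more than 30 mm or tipped more than 20 degrees (distance of timer from where it was at the start of the episode above 0.03 m or angle between timer's own z axis and vertical above 0.35 rad).
It also fails if it takes over 48 s, if anything falls off the work surface, if the arm or the gripper's body presses on something with over 40 N, if the wrist force passes 120 N, or if a joint passes its speed limit or range.

## Working session

There is one attempt and no reset: what is moved stays moved. The work goes in short steps, Python scripts to look and compute and a tool call to move; the robot and the scene stay as the last step left them, time stands still between calls to the robot, and variables do not carry over. Pictures are saved under pics/ and viewed, at most 10 in all, crops included, and the job is handed in when it is done.

Besides the shell and the picture viewer there is one more tool, called after "Request:" in YAML: its name, and indented under it one key for each argument. arm_command: Moves the arm, as the interface text tells. Shifts and turns lie within -1 to 1; 1 stands for 0.1 m of shift or 2 rad of turn. Its arguments: {"type":"object","properties":{"commands":{"type":"array","items":{"type":"array","items":{"type":"number"}}},"squeeze":{"type":"number"}},"required":["commands"]}

```bash
mkdir -p pics; ls
cat > h.py <<'E'
import numpy as np, cv2
from scipy.spatial.transform import Rotation as R
from rig import r, camera, look_for, trace
def K(c):
    f=240/np.tan(np.radians(c["fovy"])/2); return np.array([[f,0,c["cx"]],[0,f,c["cy"]],[0,0,1]])
def P(c): return K(c)@np.c_[cv2.Rodrigues(np.array(c["rvec"],float))[0],np.array(c["tvec"],float)]
def proj(c,X):
    x=P(c)@np.r_[X,1]; return x[:2]/x[2]
def tri(a,pa,b,pb):
    X=cv2.triangulatePoints(P(a),P(b),np.array(pa,float).reshape(2,1),np.array(pb,float).reshape(2,1)); return (X[:3]/X[3]).ravel()
E
python3 - <<'E'
from h import *
o=r.get_obs(); print(o["t"],o["position"],o["tool_rot"],r.grip_depth)
cs={n:camera(n) for n in("side","top")}
for n,c in cs.items():
    cv2.imwrite(f"pics/{n}0.png",c["frame"])
    for t in("unit","hub_grip","fork_grip","glass","spice_jar","timer"):
        print(n,t,[(round(d["p"],2),np.round(d["box"])) for d in trace(t,c)[:2]])
    print(n, -cv2.Rodrigues(np.array(c["rvec"]))[0].T@np.array(c["tvec"]))
E
```

```text
pics
0.0 [0.25164671 0.5713501  0.20502325] [-6.46699270e-01 -3.07407174e+00  2.81520126e-03] -0.0187
side unit [(0.69, array([386., 250.,  42.,  64.])), (0.68, array([291., 233., 104., 119.]))]
side hub_grip [(0.6, array([272., 214.,  38.,  42.]))]
side fork_grip [(0.76, array([296., 194.,  31.,  41.]))]
side glass [(0.73, array([388., 248.,  38.,  59.])), (0.35, array([272., 214.,  39.,  40.]))]
side spice_jar [(0.79, array([230., 281.,  30.,  67.]))]
side timer [(0.96, array([275., 305.,  39.,  49.]))]
side [ 0.37153211 -1.00895729  0.52069856]
top unit [(0.6, array([276., 249., 155., 134.])), (0.21, array([300., 277.,  30.,  36.]))]
top hub_grip [(0.72, array([300., 277.,  31.,  41.]))]
top fork_grip [(0.95, array([257., 246.,  72.,  54.]))]
top glass []
top spice_jar [(0.76, array([349., 322.,  24.,  33.]))]
top timer [(0.72, array([368., 286.,  34.,  31.]))]
top [ 0.47567926 -0.2987993   0.98187929]
```

Run:
```python
import cv2,numpy as np
a=cv2.imread("pics/side0.png")[150:350,180:440];b=cv2.imread("pics/top0.png")[150:350,160:420]
cv2.imwrite("pics/v1.png",np.hstack([cv2.resize(i,(400,308),interpolation=cv2.INTER_CUBIC) for i in(a,b)]))
```

```text
(no output)
```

View pics/v1.png

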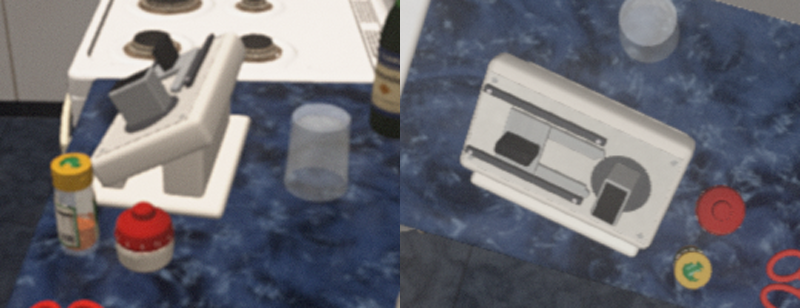

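View pics/top0.png

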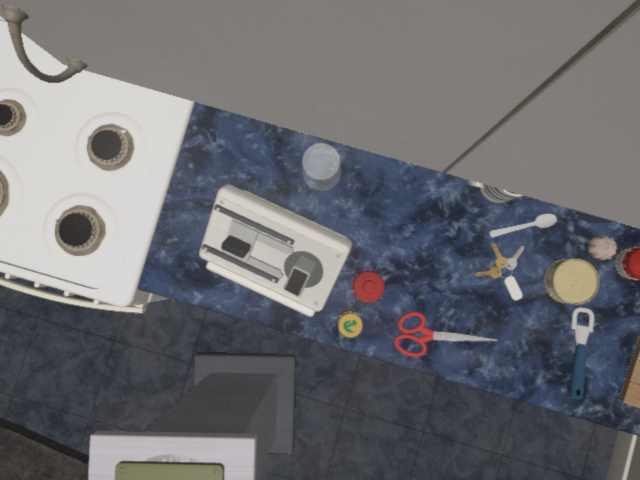

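The crops show the deck with the hub (cap ~ top px 297,281) lying across the slot direction, and the fork grip at top px ~(237,245). The timer and jar stand close right of the unit. Next I fit the unit pose from the deck corners and locate the parts.

```bash
cat >> h.py <<'E'
def axes(yaw):
    Z=R.from_euler("z",yaw); s,c=.5,np.sqrt(.75)
    return Z.apply([c,0,s]),Z.apply([0,1,0]),Z.apply([-s,0,c])
E
python3 - <<'E'
from h import *
from scipy.optimize import least_squares
c=camera("top");s=camera("side")
px=np.array([[223,186],[350,241],[314,312],[201,256]],float)
uv=np.array([[75,125],[75,-125],[-75,-125],[-75,125]])/1e3
def model(p):
    u,v,n=axes(p[2]); C=np.array([p[0],p[1],.105]); return [C+a*u+b*v for a,b in uv]
best=min((least_squares(lambda p:np.ravel([proj(c,X) for X in model(p)]-px),[.5,.0,y]) for y in np.arange(-3,3.1,.7)),key=lambda b:b.cost)
p=best.x;print(p,np.round(best.fun,1))
u,v,n=axes(p[2]);C=np.array([p[0],p[1],.105])
print("side corners",[np.round(proj(s,X)) for X in model(p)])
o=r.get_obs();print("toolR\n",np.round(R.from_rotvec(o["tool_rot"]).as_matrix(),3))
def local(c,q,h):  # pixel on plane h above the face -> (u,v)
    f=least_squares(lambda a:proj(c,C+a[0]*u+a[1]*v+h*n)-q,[0,0]).x; return np.round(f*1e3,1)
# dark blobs in deck
hsv=cv2.cvtColor(c["frame"],cv2.COLOR_BGR2HSV)
poly=np.zeros((480,640),np.uint8);cv2.fillPoly(poly,[px.astype(int)],1)
m=((c["frame"].max(2)<50)&(poly>0)).astype(np.uint8)
n_,L,st,ce=cv2.connectedComponentsWithStats(m)
for i in range(1,n_):
    if st[i,4]>30:
        print(st[i],ce[i],local(c,ce[i],.05),local(c,ce[i],.043)); cnt=cv2.findContours((L==i).astype(np.uint8),0,1)[0][0]; print([list(local(c,q,.05)) for q in cv2.boxPoints(cv2.minAreaRect(cnt))])
print("tvec",p)
for t in("glass","spice_jar","timer"):
    d=trace(t,s)[0]["box"];X=np.array([d[0],d[1]+d[3]/2]); f=least_squares(lambda a:proj(s,[a[0],a[1],0])-X,[.5,0]).x;print(t,np.round(f,3))
E
```

```text
[ 0.50775685 -0.19417055 -0.41684839] [-4.4 -2.7  2.2  4.4  6.4  0.  -4.  -2.1]
side corners [array([336., 167.]), array([311., 225.]), array([237., 257.]), array([275., 195.])]
toolR
 [[-0.915  0.403  0.   ]
 [ 0.403  0.915  0.   ]
 [-0.     0.    -1.   ]]
tvec [ 0.50775685 -0.19417055 -0.41684839]
glass [ 0.663 -0.318]
spice_jar [ 0.374 -0.354]
timer [ 0.443 -0.408]
```

Request:
arm_command:
  commands:
    - [-0.9, -1, -0.7, 0, -1]
    - [-0.9, -1, -0.7, 0, -1]
    - [-0.9, -1, -0.7, 0, -1]
    - [-0.9, -1, -0.7, 0, -1]

```text
t: 1.28
position: [0.2958, 0.4409, 0.2773]
tool_rot: [0.651, 3.071, -0.001]
wrist_force: [1.0, 0.1, 0.1]
opening: 0.0879
grip_force: 0.0
```

Request:
arm_command:
  commands:
    - [-0.5, -1, -0.7, 0, -1]
    - [-0.5, -1, -0.7, 0, -1]
    - [-0.5, -1, -0.7, 0, -1]
    - [-0.5, -1, -0.7, 0, -1]

```text
t: 1.62
position: [0.3012, 0.3278, 0.349]
tool_rot: [0.656, 3.068, 0.002]
wrist_force: [-0.0, -0.3, -0.2]
opening: 0.0883
grip_force: 0.0
```

Request:
arm_command:
  commands:
    - [-1, -1, 0, 0, -1]
    - [-1, -1, 0, 0, -1]
    - [-1, -1, 0, 0, -1]
    - [-1, -1, 0, 0, -1]

```text
t: 1.95
position: [0.3521, 0.1955, 0.3457]
tool_rot: [0.656, 3.071, -0.004]
wrist_force: [0.7, -0.8, -0.8]
opening: 0.088
grip_force: 0.0
```

Request:
arm_command:
  commands:
    - [-1, -1, 0, 0, -1]
    - [-1, -1, 0, 0, -1]
    - [-1, -1, 0, 0, -1]
    - [-1, -1, 0, 0, -1]

```text
t: 2.28
position: [0.4034, 0.0636, 0.3458]
tool_rot: [0.657, 3.07, -0.003]
wrist_force: [-0.3, 0.5, 0.4]
opening: 0.0882
grip_force: 0.0
```

Request:
arm_command:
  commands:
    - [-1, -1, 0, 0, -1]
    - [-1, -1, 0, 0, -1]
    - [-1, -1, 0, 0, -1]
    - [-1, -1, 0, 0, -1]
    - [-1, -1, 0, 0, -1]

```text
t: 2.7
position: [0.4543, -0.0675, 0.3455]
tool_rot: [0.659, 3.07, -0.003]
wrist_force: [0.1, -0.4, 0.5]
opening: 0.0879
grip_force: 0.0
```

Run:
```python
from h import *
c=camera("wrist");cv2.imwrite("pics/w1.png",c["frame"])
Rm=cv2.Rodrigues(np.array(c["rvec"]))[0];print(-Rm.T@np.array(c["tvec"]),Rm[2])
for t in("hub_grip","fork_grip","unit"): print(t,[(round(d["p"],2),np.round(d["box"])) for d in trace(t,c)[:2]])
p=[.508,-.194,-.417];u,v,n=axes(p[2]);C=np.array([p[0],p[1],.105])
print([np.round(proj(c,C+a*u+b*v)) for a,b in ((.075,.125),(.075,-.125),(-.075,-.125),(-.075,.125))])
```

```text
[ 0.3905051  -0.03797284  0.52374143] [ 0.24992536 -0.11424414 -0.96150174]
hub_grip [(0.58, array([188., 271.,  44.,  50.]))]
fork_grip [(0.93, array([269., 273., 103.,  59.]))]
unit [(0.88, array([250., 268., 208., 145.]))]
[array([355., 343.]), array([139., 344.]), array([153., 220.]), array([352., 219.])]
```

View pics/w1.png

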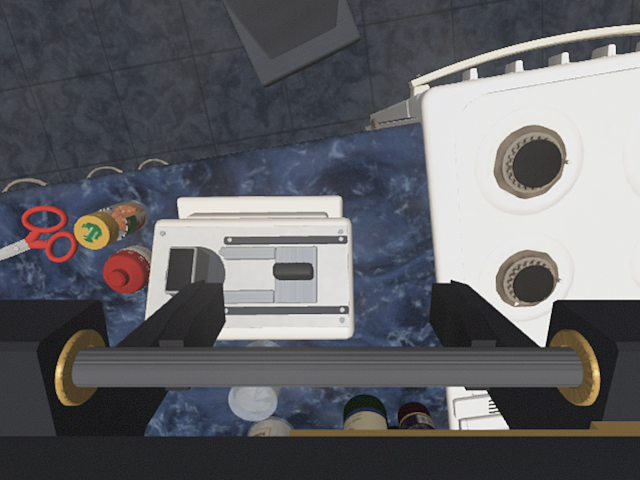

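Run:
```python
import cv2
a=cv2.imread("pics/w1.png")[205:350,140:360]
cv2.imwrite("pics/w1z.png",cv2.resize(a,(770,507),interpolation=cv2.INTER_CUBIC))
```

```text
(no output)
```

View pics/w1z.png

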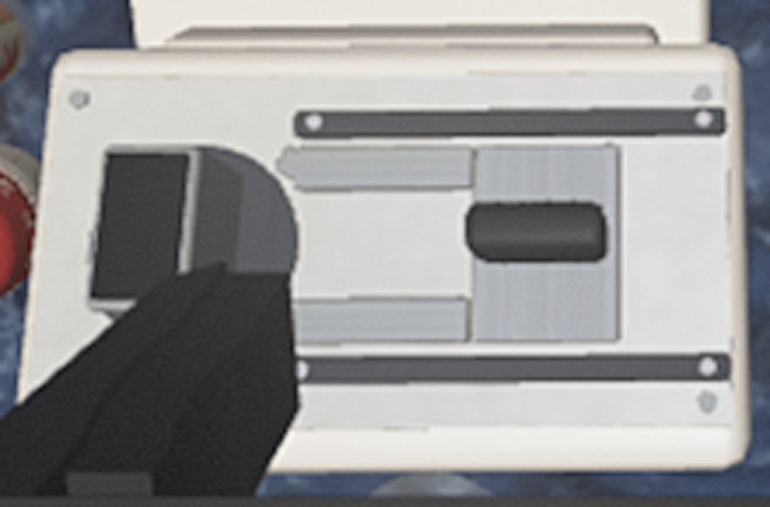

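Cap corners (zoom): (107,151),(192,150),(182,302),(90,300) – the hub lies almost across the slot; the grip top spans zoom (468–606, 202–262).

Run:
```python
from h import *
from scipy.optimize import least_squares
c=camera("wrist");t=camera("top")
z=lambda a:np.array([140,205])+np.array(a,float)/3.5
p=[.508,-.194,-.417];u,v,n=axes(p[2]);C=np.array([p[0],p[1],.105])
def loc(q,h): return least_squares(lambda a:proj(c,C+a[0]*u+a[1]*v+h*n)-q,[0,0]).x
cap=np.array([loc(z(a),.05) for a in((107,151),(192,150),(182,302),(90,300))]);print(np.round(cap*1e3,1),cap.mean(0))
d=(cap[0]+cap[1]-cap[2]-cap[3])/2;e=(cap[1]+cap[2]-cap[0]-cap[3])/2
print("len",np.hypot(*d),"wid",np.hypot(*e),"theta",np.degrees(np.arctan2(-d[0],d[1])),np.degrees(np.arctan2(e[1],e[0])))
g=np.array([loc(z(a),.043) for a in((468,230),(606,230),(537,202),(537,262))]);print("grip",np.round(g*1e3,1))
X=lambda a,h:C+a[0]*u+a[1]*v+h*n
hc=cap.mean(0);gc=np.array([g[2:].mean(0)[0],g[:2].mean(0)[1]])
print("hub",X(hc,.036),"forkgrip",X(gc,.03))
print("tri cap",tri(c,proj(c,X(hc,.05)),t,(294.6,280.7)),X(hc,.05),"grip",tri(c,proj(c,X(gc,.043)),t,(234.8,247.5)),X(gc,.043))
o=r.get_obs();M=R.from_rotvec(o["tool_rot"]).as_matrix();print(o["t"],o["position"],o["q"],M.round(3))
print("shift tool hub tip=P-.01:",M.T@(X(hc,.036)-[0,0,.010]-o["position"]))
```

```text
[[-30.1 -71.4]
 [-30.5 -44.8]
 [ 16.9 -43.5]
 [ 16.4 -71.6]] [-0.00683803 -0.05783874]
len 0.04694417273555303 wid 0.027298043303024277 theta 90.66950993233708 89.99152675137769
grip [[ -6.8  41.6]
 [ -7.   85. ]
 [-15.8  63. ]
 [  3.2  63.6]]
hub [ 0.4627022  -0.23719359  0.1327579 ] forkgrip [ 0.51489623 -0.1278319   0.12780875]
tri cap [ 0.45613618 -0.23859089  0.13761852] [ 0.45630204 -0.23435846  0.14488226] grip [ 0.51179553 -0.13162885  0.11972466] [ 0.50895323 -0.12519927  0.13906708]
3.0 [ 0.45281351 -0.06108097  0.34584557] [ 3.84983854e-02  2.91081173e-01 -6.54221157e-03  1.83491800e+00
  1.34125736e-03  1.01569209e+00  1.19082220e+00] [[-0.917  0.4   -0.   ]
 [ 0.4    0.917  0.001]
 [ 0.     0.001 -1.   ]]
shift tool hub tip=P-.01: [-0.07958533 -0.15760107  0.22295656]
```

Request:
arm_command:
  commands:
    - [-0.78, -1, 0.5, 0, -1]
    - [-0.78, -1, 0.5, 0, -1]
    - [-0.78, -1, 0.5, 0, -1]
    - [-0.78, -1, 0.5, 0, -1]

```text
t: 3.33
position: [0.4835, -0.1909, 0.2939]
tool_rot: [-0.654, -3.071, 0.005]
wrist_force: [-0.1, -1.3, 1.1]
opening: 0.0881
grip_force: 0.0
```

Request:
arm_command:
  commands:
    - [0, -0.56, 0.5, 0, -1]
    - [0, -0.56, 0.5, 0, -1]
    - [0, -0.56, 0.5, 0, -1]
    - [0, -0.56, 0.5, 0, -1]
    - [0, -0.56, 0.5, 0, -1]
    - [0, -0.56, 0.5, 0, -1]

```text
t: 3.83
position: [0.4632, -0.2352, 0.2468]
tool_rot: [0.641, 3.073, 0.001]
wrist_force: [-0.1, 0.1, 0.0]
opening: 0.0885
grip_force: 0.0
```

Run:
```python
from h import *
c=camera("wrist");cv2.imwrite("pics/w2.png",c["frame"])
o=r.get_obs();print(o["t"],o["position"])
# where the expected axis point and the TCP line meet the picture
P0=np.array([.462,-.2355,.136]);u,v,n=axes(-.417)
for a in(-.036,0,.014):print(a,proj(c,P0+a*n).round())
```

```text
3.8833 [ 0.46314856 -0.23544237  0.24685802]
-0.036 [325. 233.]
0 [325. 222.]
0.014 [325. 217.]
```

View pics/w2.png

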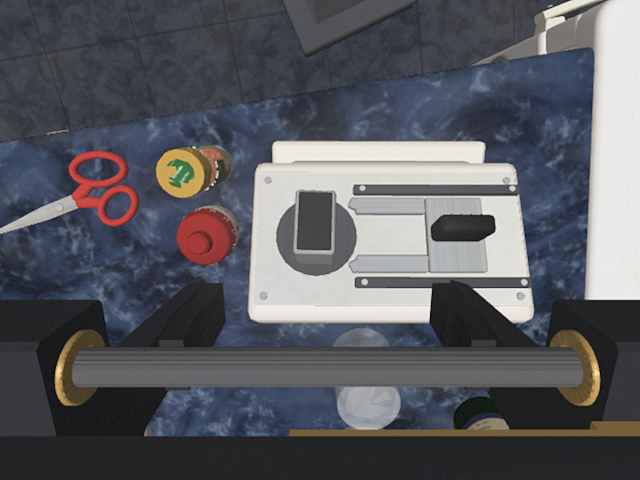

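The hub cap centre shows at (316,220), its base disk at (316,240), about 10 px left of prediction; the fork is drawn back, grip top about (460,227). Re-measuring from this view with the first one.

Run:
```python
from h import *
from scipy.optimize import least_squares
c=camera("wrist");o=r.get_obs();M=R.from_rotvec(o["tool_rot"]).as_matrix()
def atz(q,z): return np.r_[least_squares(lambda a:proj(c,[a[0],a[1],z])-q,[.46,-.23]).x,z]
cap=atz((315.5,220),.1483);disk=atz((316,240),.105);u,v,n=axes(-.417)
print("cap",cap,"disk",disk,"P",cap-.014*n,disk+.036*n)
# yaw from long edges of deck/rails at the same height
rails=[atz(q,.105-.03) for q in((362,189),(512,189))]
f=lambda a,b,z:(lambda d:np.degrees(np.arctan2(d[1],d[0])))(atz(b,z)-atz(a,z))
print("v dir",f((362,189),(512,188),.09),f((362,282),(522,282),.12),f((262,165),(515,166),.07),"expected",np.degrees(np.arctan2(v[1],v[0])),"tooly",np.degrees(np.arctan2(M[1,1],M[0,1])))
g=atz((459,226),.105+.043*.866);print("grip top",g)
P=(cap-.014*n+disk+.036*n)/2;print(P,"shift",M.T@(P-[0,0,.010]-o["position"]))
```

```text
cap [ 0.45497335 -0.24085294  0.1483    ] disk [ 0.48069472 -0.25320254  0.105     ] P [ 0.4613735  -0.24368807  0.13617564] [ 0.46423717 -0.2459122   0.13617691]
v dir 66.82003712847877 66.42309338919925 66.2171867285968 expected 66.10765994304467 tooly 66.39925421697461
grip top [ 0.50541514 -0.14081087  0.142238  ]
[ 0.46280534 -0.24480013  0.13617628] shift [-0.00325643 -0.008503    0.12059769]
```

Request:
arm_command:
  commands:
    - [-0.03, -0.09, 0.2, 0, -1]
    - [-0.03, -0.09, 0.6, 0, -1]
    - [-0.03, -0.09, 1, 0, -1]
    - [-0.03, -0.09, 1, 0, -1]
    - [-0.03, -0.09, 1, 0, -1]

```text
t: 4.35
position: [0.4601, -0.2453, 0.1453]
tool_rot: [-0.644, -3.071, -0.002]
wrist_force: [-0.7, 0.7, 0.6]
opening: 0.0882
grip_force: 0.0
```

Request:
arm_command:
  commands:
    - [0, 0, 0.2, 0, -1]
    - [0, 0, 0.2, 0, -1]
    - [0, 0, 0.2, 0, 1]
    - [0, 0, 0.2, 0, 1]
    - [0, 0, 0.2, 0, 1]
    - [0, 0, 0.2, 0, 1]
    - [0, 0, 0.2, 0, 1]
    - [0, 0, 0.2, 0, 1]
    - [0, 0, 0.2, 0, 1]
  squeeze: 12

```text
t: 5.1
position: [0.4608, -0.2466, 0.126]
tool_rot: [0.647, 3.074, 0.0]
wrist_force: [-0.3, -0.1, -0.2]
opening: 0.0436
grip_force: 0.0
```

Request:
arm_command:
  commands:
    - [0, 0, 0, 0, 1]
    - [0, 0, 0, 0, 1]
    - [0, 0, 0, 0, 1]
    - [0, 0, 0, 0, 1]
    - [0, 0, 0, -0.06, 1]
    - [0, 0, 0, -0.12, 1]
    - [0, 0, 0, -0.18, 1]
    - [0, 0, 0, -0.24, 1]

```text
t: 5.77
position: [0.4585, -0.2481, 0.1259]
tool_rot: [0.108, -3.136, 0.002]
wrist_force: [-5.3, -2.6, 4.5]
opening: 0.0005
grip_force: 2.7
```

Run:
```python
from h import *
im=[]
for n,(x,y) in(("wrist",(200,150)),("side",(200,150))):
    c=camera(n); f=c["frame"]; im.append(cv2.resize(f[y:y+200,x:x+200] if n=="side" else f[100:400,150:550],(400,400 if n=="side" else 300),interpolation=cv2.INTER_CUBIC)[:300] if n!="side" else cv2.resize(f[y:y+150,x:x+200],(400,300),interpolation=cv2.INTER_CUBIC))
cv2.imwrite("pics/m3.png",np.hstack(im)); print(r.get_obs()["wrist_force"])
```

```text
[-5.23452865 -2.3635203   5.26935286]
```

View pics/m3.png

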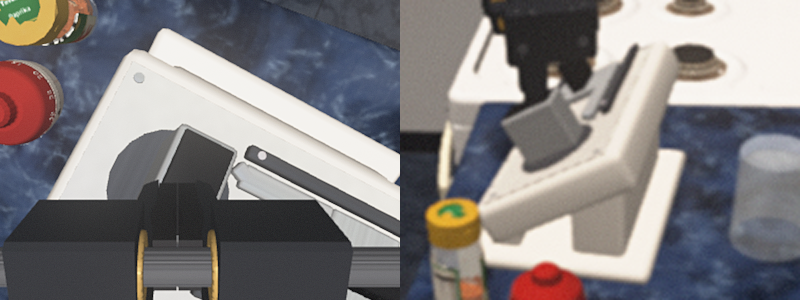

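The fingers shut at the uphill side of the hub rather than around it: in the wrist crop they overlap the cap's lower-left corner, and the hub hasn't turned. My height or position is off, so I lift and triangulate it properly.

Run:
```python
from h import *
o=r.get_obs();s=camera("side");w=camera("wrist");t=camera("top")
for n,c in(("side",s),("wrist",w)):
    q=proj(c,o["position"]); print(n,q, "in crop", ((q-[200,150])*2 if n=="side" else q-[150,100]))
print("top",proj(t,o["position"]),o["position"])
```

```text
side [267.50018911 213.73341834] in crop [135.00037822 127.46683668]
wrist [326.19265291 273.8954897 ] in crop [176.19265291 173.8954897 ]
top [300.38299685 278.71246385] [ 0.45861205 -0.24785362  0.12586995]
```

Request:
arm_command:
  commands:
    - [0, 0, -0.9, -0.24, -1]
    - [0, 0, -0.9, -0.24, -1]
    - [0, 0, -0.9, -0.24, -1]
    - [0, 0, -0.9, -0.24, -1]

```text
t: 6.35
position: [0.4637, -0.2467, 0.219]
tool_rot: [-0.848, 3.018, -0.006]
wrist_force: [-0.7, -0.1, -0.1]
opening: 0.0255
grip_force: 0.0
```

Request:
arm_command:
  commands:
    - [0.5, 0, -0.3, 0.48, -1]
    - [0.5, 0, -0.3, 0.48, -1]
    - [0.5, 0, -0.3, 0.48, -1]
    - [0.5, 0, -0.3, 0.48, -1]
    - [0.5, 0, -0.3, 0.48, -1]
    - [0.5, 0, -0.3, 0.48, -1]
    - [0.5, 0, -0.3, 0.48, -1]

```text
t: 6.93
position: [0.4188, -0.2719, 0.2458]
tool_rot: [0.529, 3.095, 0.002]
wrist_force: [0.9, 0.2, 0.6]
opening: 0.0719
grip_force: 0.0
```

Run:
```python
from h import *
cs={n:camera(n) for n in("wrist","side","top")};o=r.get_obs();print(o["t"],o["position"],o["tool_rot"])
z=lambda f,x,y,w,h:cv2.resize(f[y:y+h,x:x+w],(400,300),interpolation=cv2.INTER_CUBIC)
for n,c in cs.items(): cv2.imwrite(f"pics/{n}4.png",c["frame"]);print(n,[(round(d["p"],2),np.round(d["box"],1)) for d in trace("hub_grip",c)[:1]])
W,S,T=(cs[n]["frame"] for n in("wrist","side","top"))
cv2.imwrite("pics/m4.png",np.vstack([np.hstack([z(W,200,120,320,240),z(S,240,160,100,75)]),np.hstack([z(T,255,235,100,75),z(T,195,185,160,120)])]))
```

```text
7.0833 [ 0.41862982 -0.27188433  0.24572648] [5.12625614e-01 3.09882730e+00 4.98410154e-04]
wrist [(0.88, array([375.6, 259. ,  50.2,  70.8]))]
side [(0.8, array([273.1, 211.5,  41.8,  37. ]))]
top [(0.68, array([302.5, 270.9,  24.7,  29.6]))]
```

View pics/m4.png

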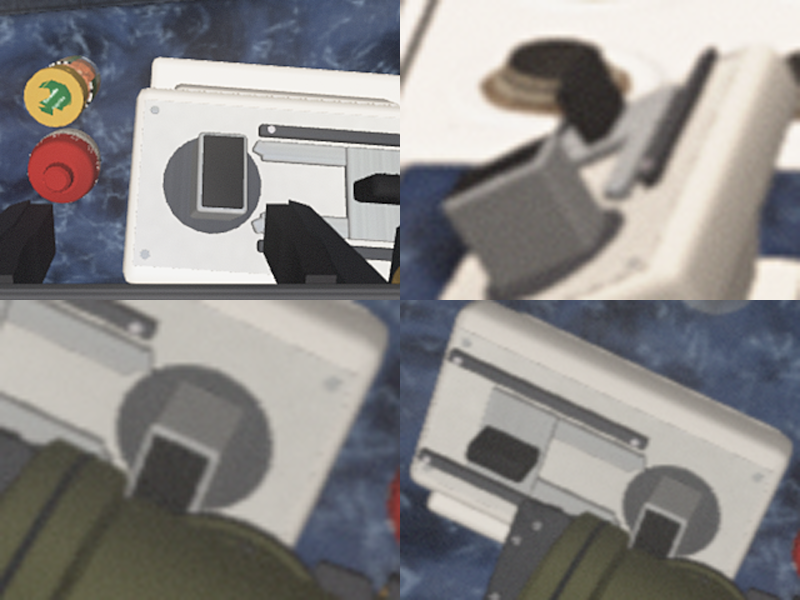

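Cap corners now: wrist front −v (362,226), rear −v (360,290), front +v (397,226), rear +v (400,291); side front −v (251,211), rear −v (279,198); top rear −v (310,272), rear +v (294.5,266).

```bash
cat >> h.py <<'E'
from scipy.optimize import least_squares
def multi(*obs):
    f=least_squares(lambda X:np.ravel([proj(c,X)-q for c,q in obs]),[.46,-.24,.13]); return f.x,f.fun
E
python3 - <<'E'
from h import *
w,s,t=camera("wrist"),camera("side"),camera("top")
Rm=cv2.Rodrigues(np.array(w["rvec"]))[0];print("cam",-Rm.T@np.array(w["tvec"]),r.get_obs()["position"])
A=multi((w,(360,289.6)),(s,(278.75,197.5)),(t,(310,271.75)))
B=multi((w,(362.4,225.6)),(s,(251.25,211.25)))
D=multi((w,(400,291.2)),(t,(294.5,266.25)))
for n,x in(("rear-v",A),("front-v",B),("rear+v",D)):print(n,x[0].round(4),x[1].round(1))
print("centre",(B[0]+D[0])/2, "len",np.linalg.norm(A[0]-B[0]),"wid",np.linalg.norm(A[0]-D[0]),"len dir",(A[0]-B[0])/np.linalg.norm(A[0]-B[0]))
E
```

```text
cam [ 0.35206546 -0.2492945   0.42407107] [ 0.41802126 -0.27247377  0.24575841]
rear-v [ 0.4717 -0.2632  0.1594] [-0.1  1.6 -3.2  1.7 -1.3 -0.4]
front-v [ 0.4302 -0.2456  0.1324] [ 0.1  0.3 -0.6  0.2]
rear+v [ 0.4798 -0.2352  0.1631] [-1.3  0.3 -2.9 -0.2]
centre [ 0.45500707 -0.24044188  0.14771104] len 0.05251507002499562 wid 0.02930935195429623 len dir [ 0.78963932 -0.33414777  0.51460181]
```

Triangulation confirms the hub cap centre at (0.455,−0.240,0.148). So the fingertips themselves are probably not where I assume; checking them against the pictures.

Run:
```python
from h import *
w,s=camera("wrist"),camera("side");o=r.get_obs();M=R.from_rotvec(o["tool_rot"]).as_matrix();T=o["position"]
print(o["opening"],T)
for dz in(0,-.02,-.04):
    print(dz,[proj(w,T+M@[x,y,dz]).round() for y in(-.044,.044) for x in(-.009,.009)],[proj(s,T+M@[x,y,dz]).round() for y in(-.044,.044) for x in(-.009,.009)])
F=s["frame"];cv2.imwrite("pics/m5.png",np.hstack([cv2.resize(F[90:240,190:340],(400,400),interpolation=cv2.INTER_CUBIC),cv2.resize(w["frame"][180:380,220:420],(400,400))]))
```

```text
0.0882351200478051 [ 0.41794191 -0.27254026  0.24578152]
0 [array([241., 291.]), array([239., 258.]), array([411., 291.]), array([413., 258.])] [array([239., 166.]), array([227., 165.]), array([252., 145.]), array([241., 145.])]
-0.02 [array([231., 308.]), array([229., 272.]), array([420., 308.]), array([423., 272.])] [array([237., 153.]), array([225., 152.]), array([251., 133.]), array([240., 133.])]
-0.04 [array([219., 330.]), array([216., 290.]), array([432., 330.]), array([435., 290.])] [array([236., 139.]), array([224., 139.]), array([250., 121.]), array([239., 120.])]
```

View pics/m5.png

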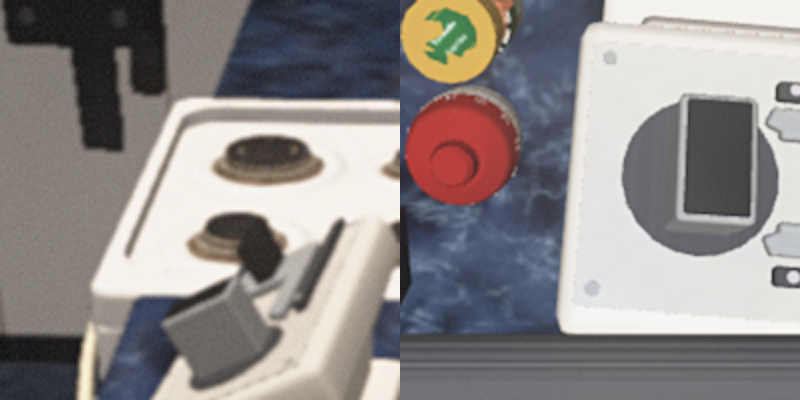

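Both views agree: the real fingertips (side px row 146 near, 125 far; wrist ~(428,282)) sit ~30 mm above the reported TCP, with xy right. So the fingers closed above the cap. I'll go ~30 mm lower, checking force.

Request:
arm_command:
  commands:
    - [-0.32, 0.41, 0.2, 0.045, -1]
    - [-0.32, 0.41, 0.2, 0.045, -1]
    - [-0.32, 0.41, 0.2, 0.045, -1]
    - [-0.32, 0.41, 0.9, 0.045, -1]
    - [-0.32, 0.41, 0.9, 0.045, -1]
    - [-0.32, 0.41, 0.9, 0.045, -1]
    - [-0.32, 0.41, 0.9, 0.045, -1]

```text
t: 8.07
position: [0.4601, -0.2442, 0.1554]
tool_rot: [-0.654, -3.07, -0.001]
wrist_force: [0.5, 0.5, 0.4]
opening: 0.0884
grip_force: 0.0
```

Request:
arm_command:
  commands:
    - [0, 0, 0.2, 0, -1]
    - [0, 0, 0.4, 0, -1]
    - [0, 0, 0.58, 0, -1]
    - [0, 0, 0.58, 0, -1]
    - [0, 0, 0.58, 0, -1]

```text
t: 8.48
position: [0.462, -0.2447, 0.0991]
tool_rot: [0.654, 3.071, -0.001]
wrist_force: [0.2, 0.7, 0.9]
opening: 0.0881
grip_force: 0.0
```

Request:
arm_command:
  commands:
    - [0, 0, 0, 0, 1]
    - [0, 0, 0, 0, 1]
    - [0, 0, 0, 0, 1]
    - [0, 0, 0, 0, 1]
    - [0, 0, 0, 0, 1]
    - [0, 0, 0, 0, 1]
    - [0, 0, 0, 0, 1]
    - [0, 0, 0, 0, 1]
    - [0, 0, 0, 0, 1]
    - [0, 0, 0, 0, 1]

```text
t: 9.32
position: [0.4611, -0.2447, 0.0978]
tool_rot: [-0.655, -3.072, 0.001]
wrist_force: [-1.3, -2.8, 0.6]
opening: 0.032
grip_force: 12.0
```

Request:
arm_command:
  commands:
    - [0, 0, 0, -0.06, 1]
    - [0, 0, 0, -0.12, 1]
    - [0, 0, 0, -0.18, 1]
    - [0, 0, 0, -0.24, 1]
    - [0, 0, 0, -0.3, 1]
    - [0, 0, 0, -0.36, 1]
    - [0, 0, 0, -0.36, 1]

```text
t: 9.9
position: [0.4607, -0.2446, 0.0982]
tool_rot: [0.475, -3.105, 0.0]
wrist_force: [-3.4, -0.7, 6.6]
opening: 0.0369
grip_force: 13.5
```

Request:
arm_command:
  commands:
    - [0, 0, 0, -0.06, 1]
    - [0, 0, 0, -0.12, 1]
    - [0, 0, 0, -0.18, 1]
    - [0, 0, 0, -0.24, 1]
    - [0, 0, 0, -0.3, 1]
    - [0, 0, 0, -0.36, 1]
    - [0, 0, 0, -0.425, 1]
    - [0, 0, 0, -0.425, 1]
    - [0, 0, 0, -0.425, 1]
    - [0, 0, 0, -0.425, 1]

```text
t: 10.73
position: [0.4612, -0.2448, 0.0985]
tool_rot: [1.708, -2.636, 0.001]
wrist_force: [-2.7, -1.6, 7.4]
opening: 0.0397
grip_force: 13.2
```

Run:
```python
from h import *
o=r.get_obs();M=R.from_rotvec(o["tool_rot"]).as_matrix();print(np.degrees(np.arctan2(M[1,1],M[0,1])),o["wrist_force"],o["q"][6])
```

```text
155.86768636428386 [-2.71141263 -1.62679375  7.4072053 ] 2.5276888825116393
```

Request:
arm_command:
  commands:
    - [0, 0, 0, 0, -0.2]
    - [0, 0, 0, 0, -0.2]
    - [0, 0, 0, 0, -0.2]
    - [0, 0, -0.2, 0, -0.2]
    - [0, 0, -0.5, 0, -0.2]
    - [0, 0, -0.9, 0, -0.2]
    - [0, 0, -0.9, 0, -0.2]
    - [0, 0, -0.9, 0, -0.2]

```text
t: 11.4
position: [0.463, -0.2443, 0.1895]
tool_rot: [-1.707, 2.634, -0.005]
wrist_force: [0.3, -0.7, -0.8]
opening: 0.053
grip_force: 0.0
```

Request:
arm_command:
  commands:
    - [0, 0, -0.4, 0.2, 1]
    - [0, 0, -0.4, 0.4, 1]
    - [0, 0, -0.4, 0.6, 1]
    - [0, 0, -0.4, 0.785, 1]
    - [0, 0, -0.4, 0.785, 1]
    - [0, 0, -0.4, 0.785, 1]
    - [0, 0, -0.4, 0.785, 1]
    - [0, 0, -0.4, 0.785, 1]
    - [0, 0, -0.4, 0.785, 1]
    - [0, 0, -0.4, 0.785, 1]
    - [0, 0, -0.4, 0.785, 1]
    - [0, 0, -0.4, 0.785, 1]

```text
t: 12.4
position: [0.4605, -0.2438, 0.2263]
tool_rot: [-0.556, -3.089, -0.0]
wrist_force: [0.3, -0.4, 0.3]
opening: 0.0005
grip_force: 0.0
```

Request:
arm_command:
  commands:
    - [0, 0, 0, 0.12, 1]
    - [0, 0, 0, 0.12, 1]
    - [0, 0, 0, 0.12, 1]
    - [0, 0, 0, 0.12, 1]

```text
t: 12.73
position: [0.4608, -0.2437, 0.2267]
tool_rot: [-0.907, -3.005, 0.001]
wrist_force: [-0.2, 0.3, -0.4]
opening: 0.0004
grip_force: 0.0
```

Run:
```python
from h import *
c=camera("wrist");cv2.imwrite("pics/w6.png",c["frame"]);o=r.get_obs();M=R.from_rotvec(o["tool_rot"]).as_matrix()
print(o["t"],o["position"],np.degrees(np.arctan2(M[1,1],M[0,1])),o["opening"])
```

```text
12.7833 [ 0.46097882 -0.2438041   0.22693099] 56.407070197939404 0.00040062126960351485
```

View pics/w6.png

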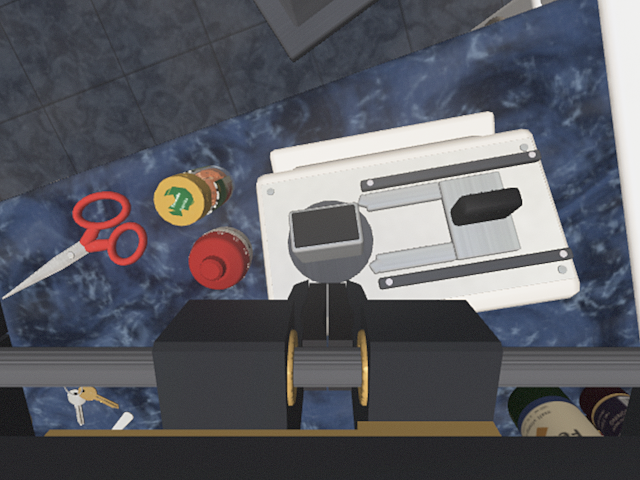

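Hub now lies nearly along the slot: cap corners about (290,209),(357,203),(362,242),(295,250); rails run (370,184)→(530,156). I compute the remaining angle.

Run:
```python
from h import *
c=camera("wrist");F=c["frame"]
u,v,n=axes(-.417);H=np.array([.455,-.2405,.148])-.05*n
def loc(q,h): return least_squares(lambda a:proj(c,H+a[0]*u+a[1]*v+h*n)-q,[0,0]).x
g=cv2.cvtColor(F,cv2.COLOR_BGR2GRAY)
# black cap region
m=np.zeros_like(g);m[195:256,280:372]=(g[195:256,280:372]<75)
nn,L,st,ce=cv2.connectedComponentsWithStats(m);i=1+st[1:,4].argmax();print(st[i],ce[i])
cnt=cv2.findContours((L==i).astype(np.uint8),0,cv2.CHAIN_APPROX_NONE)[0][0].reshape(-1,2)
pts=np.array([loc(q,.05) for q in cnt])*1e3
rc=cv2.minAreaRect(pts.astype(np.float32)[:,::-1]);print("cap (v,u) rect",rc)
ang=lambda a,b,h:(lambda d:np.degrees(np.arctan2(d[0],d[1])))(loc(b,h)-loc(a,h))
print("manual",ang((290,209),(357,203),.05),ang((295,250),(362,242),.05))
print("rails",ang((370,184),(530,156),.004),ang((388,284),(560,254),.004),"fork arm edges",ang((360,204),(440,183),.01) )
# grip
m=np.zeros_like(g);m[180:230,440:530]=(g[180:230,440:530]<60)
nn,L,st,ce=cv2.connectedComponentsWithStats(m);i=1+st[1:,4].argmax();print(st[i],ce[i],loc((487,203),.043)*1e3)
```

```text
[ 292  205   67   42 1509] [323.19946985 227.71239231]
cap (v,u) rect ((-0.9756851196289062, 0.28165721893310547), (44.78940200805664, 25.141202926635742), 1.6102160215377808)
manual 4.657190419789112 2.503090870752549
rails -0.31150319928966685 -0.976030686726938 fork arm edges -5.489252563271772
[ 451  188   71   37 1607] [486.45177349 205.91537026] [  1.50137607 115.74682789]
```

Request:
arm_command:
  commands:
    - [0.12, 0.85, 0, -0.087, 1]
    - [0.12, 0.85, 0, -0.087, 1]
    - [0.12, 0.85, 0, -0.087, 1]
    - [0.12, 0.85, 0, -0.087, 1]
    - [0.12, 0.85, 0, -0.087, 1]

```text
t: 13.25
position: [0.4984, -0.1672, 0.2275]
tool_rot: [-0.647, -3.074, 0.001]
wrist_force: [-0.2, 0.1, -0.1]
opening: 0.0007
grip_force: 0.0
```

Request:
arm_command:
  commands:
    - [-0.03, 0.83, 0, 0, 1]
    - [-0.03, 0.83, 0, 0, 1]
    - [-0.03, 0.83, 0, 0, 1]
    - [-0.03, 0.83, 0.6, 0, 1]
    - [-0.03, 0.83, 0.6, 0, 1]
    - [-0.03, 0.83, 0.6, 0, 1]
    - [-0.03, 0.83, 0.6, 0, 1]

```text
t: 13.83
position: [0.534, -0.0937, 0.1673]
tool_rot: [-0.651, -3.071, 0.002]
wrist_force: [0.2, 0.3, 0.4]
opening: 0.0002
grip_force: 0.0
```

Run:
```python
from h import *
c=camera("wrist");o=r.get_obs();M=R.from_rotvec(o["tool_rot"]).as_matrix()
print(o["t"],o["position"],np.degrees(np.arctan2(M[1,1],M[0,1])))
u,v,n=axes(-.41);Pf=np.array([.5123,-.1392,.1315])
e=[proj(c,Pf+s*.022*v+.013*n).round() for s in(-1,1)];print("pred grip ends",e,"tip",proj(c,o["position"]+[0,0,.03]).round())
print("grip",[(round(d["p"],2),np.round(d["box"],1)) for d in look_for("fork_grip",c)[:2]])
f=cv2.resize(c["frame"][130:350,170:490],(800,550),interpolation=cv2.INTER_CUBIC);cv2.imwrite("pics/w7.png",f)
```

```text
13.8833 [ 0.53514349 -0.09350747  0.16839852] 66.07270224419429
pred grip ends [array([199., 246.]), array([276., 245.])] tip [327. 303.]
grip [(0.84, array([205.7, 255.6, 183.8, 101.2]))]
```

View pics/w7.png

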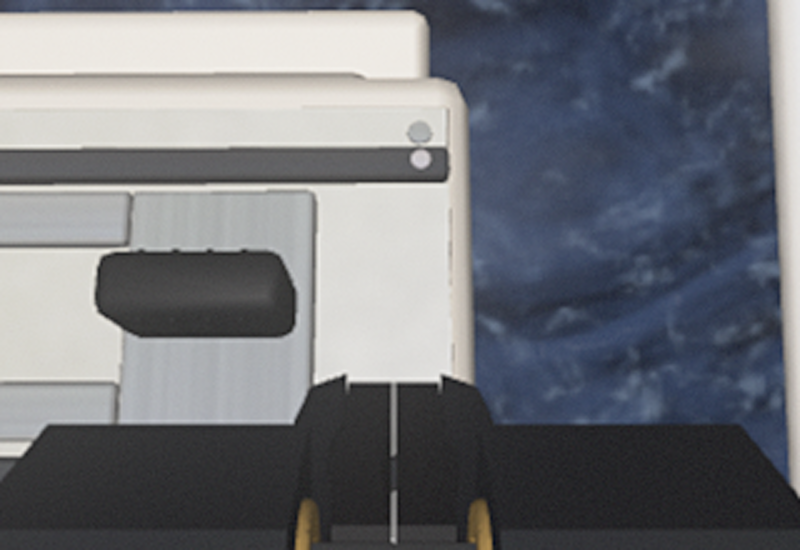

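Request:
arm_command:
  commands:
    - [0.02, 0, 0.3, 0, 1]
    - [0.02, 0, 0.6, 0, 1]
    - [0.02, 0, 0.72, 0, 1]
    - [0.02, 0, 0.72, 0, 1]
    - [0.02, 0, 0.72, 0, 1]

```text
t: 14.35
position: [0.5341, -0.0917, 0.0968]
tool_rot: [0.649, 3.072, 0.0]
wrist_force: [-0.9, 1.1, -0.4]
opening: 0.0004
grip_force: 0.0
```

Request:
arm_command:
  commands:
    - [0, -0.06, 0, 0, 1]
    - [0, -0.12, 0, 0, 1]
    - [0, -0.18, 0, 0, 1]
    - [0, -0.24, 0, 0, 1]
    - [0, -0.3, 0, 0, 1]
    - [0, -0.3, 0, 0, 1]
    - [0, -0.3, 0, 0, 1]

```text
t: 14.93
position: [0.5204, -0.1198, 0.0958]
tool_rot: [-0.65, -3.073, 0.001]
wrist_force: [-0.9, -0.3, 0.5]
opening: 0.0005
grip_force: 0.0
```

Request:
arm_command:
  commands:
    - [0, -0.06, 0, 0, 1]
    - [0, -0.12, 0, 0, 1]
    - [0, -0.18, 0, 0, 1]
    - [0, -0.24, 0, 0, 1]
    - [0, -0.3, 0, 0, 1]

```text
t: 15.35
position: [0.5085, -0.1465, 0.0957]
tool_rot: [-0.648, -3.073, -0.0]
wrist_force: [0.6, 2.8, 0.8]
opening: 0.0002
grip_force: 1.6
```

Request:
arm_command:
  commands:
    - [0, -0.05, 0, 0, 1]
    - [0, -0.1, 0, 0, 1]
    - [0, -0.15, 0, 0, 1]
    - [0, -0.15, 0, 0, 1]

```text
t: 15.68
position: [0.5024, -0.1604, 0.0957]
tool_rot: [-0.65, -3.073, -0.0]
wrist_force: [0.1, 1.5, 0.3]
opening: 0.0004
grip_force: 0.8
```

Request:
arm_command:
  commands:
    - [0, -0.04, 0, 0, 1]
    - [0, -0.08, 0, 0, 1]
    - [0, -0.08, 0, 0, 1]

```text
t: 15.93
position: [0.5024, -0.1606, 0.0959]
tool_rot: [0.639, 3.073, 0.013]
wrist_force: [4.5, 15.4, -0.1]
opening: 0.0005
grip_force: 8.0
```

Request:
arm_command:
  commands:
    - [0, -0.03, 0, 0, 1]
    - [0, -0.05, 0, 0, 1]
    - [0, -0.05, 0, 0, 1]

```text
t: 16.18
position: [0.5024, -0.1606, 0.096]
tool_rot: [0.633, 3.073, 0.022]
wrist_force: [6.0, 24.0, -0.2]
opening: 0.0006
grip_force: 12.3
```

Request:
arm_command:
  commands:
    - [0, 0.2, 0, 0, 1]
    - [0, 0.4, 0, 0, 1]
    - [0, 0.4, -0.4, 0, 1]
    - [0, 0.4, -0.8, 0, 1]
    - [0, 0.4, -0.8, 0, 1]
    - [0, 0.4, -0.8, 0, 1]

```text
t: 16.68
position: [0.5147, -0.1368, 0.1776]
tool_rot: [0.65, 3.07, -0.002]
wrist_force: [-0.8, -1.2, 0.4]
opening: 0.0003
grip_force: 0.0
```

Request:
arm_command:
  commands:
    - [0, 0.5, -0.8, 0, 1]
    - [0, 0.5, -0.8, 0, 1]
    - [0, 0.5, -0.8, 0, 1]
    - [0, 0.5, -0.8, 0, 1]
    - [0, 0.5, -0.8, 0, 1]

```text
t: 17.1
position: [0.5328, -0.0904, 0.2546]
tool_rot: [-0.649, -3.072, 0.003]
wrist_force: [-0.3, -0.9, -0.3]
opening: 0.0002
grip_force: 0.0
```

Run:
```python
from h import *
c=camera("wrist");o=r.get_obs();print(o["t"],o["position"],o["wrist_force"])
u,v,n=axes(-.41);H=np.array([.455,-.2405,.148])-.05*n
def loc(q,h): return least_squares(lambda a:proj(c,H+a[0]*u+a[1]*v+h*n)-q,[0,0]).x*1e3
g=c["frame"].max(2)
# sample along the lines; dark components near hub/grip
m=np.zeros_like(g)
poly=np.array([proj(c,H+a*u+b*v+.045*n) for a,b in((.02,-.04),(.02,.15),(-.025,.15),(-.025,-.04))]).astype(np.int32)
cv2.fillPoly(m,[poly],1);m&=(g<70)
nn,L,st,ce=cv2.connectedComponentsWithStats(m)
for i in range(1,nn):
    if st[i,4]>150:
        cnt=cv2.findContours((L==i).astype(np.uint8),0,cv2.CHAIN_APPROX_NONE)[0][0].reshape(-1,2)
        P_=np.array([loc(q,.047) for q in cnt]);rc=cv2.minAreaRect(P_.astype(np.float32)[:,::-1]);print(st[i],"v,u rect",np.round(rc[0],1),np.round(rc[1],1),round(rc[2],1),"v range",P_[:,1].min().round(1),P_[:,1].max().round(1))
for t in("hub_grip","fork_grip"):print(t,[(round(d["p"],2),np.round(d["box"],1)) for d in look_for(t,c)[:2]])
for V in(.110,.046):print(V,proj(c,H+V*v+.043*n).round())
```

```text
17.15 [ 0.53206789 -0.09097322  0.25390516] [ 0.40332617  0.02042093 -1.05940268]
[  78  197   64   32 1797] v,u rect [-2.1 -0.6] [46.2 25.4] 1.8 v range -25.5 21.2
[ 160  206   63   27 1261] v,u rect [62.5  5.4] [49.5 21.3] 0.3 v range 37.8 87.2
hub_grip [(0.57, array([122.3, 219.8,  92.7,  46.4]))]
fork_grip [(0.7, array([163.3, 226.7, 141. ,  74.3]))]
0.11 [253. 214.]
0.046 [173. 214.]
```

The fork met a hard stop (24 N, no movement). To confirm it is home, I measure the travel from the fork plate's rear edge in the saved and current wrist images, with the same camera model.

Run:
```python
from h import *
c=camera("wrist");o=r.get_obs();M=R.from_rotvec(o["tool_rot"]).as_matrix();T=o["position"]
cv2.imwrite("pics/w8.png",c["frame"])
Rc=cv2.Rodrigues(np.array(c["rvec"]))[0];tc=np.array(c["tvec"])
Rt=Rc@M; tt=Rc@T+tc   # camera from tool
def cam(pos,rv):
    m=R.from_rotvec(rv).as_matrix();Rn=Rt@m.T
    return dict(c,rvec=cv2.Rodrigues(Rn)[0].ravel(),tvec=tt-Rn@np.array(pos))
u,v,n=axes(-.412);H=np.array([.455,-.2405,.148])-.05*n
S=[("w1",cam([.45281,-.06108,.34585],[.659,3.07,0])),("w2",cam([.46315,-.23544,.24686],[.641,3.073,.001])),("w6",cam([.46098,-.2438,.22693],np.array([-.907,-3.005,.001]))),("w8",c)]
V=np.arange(0,.19,.001)
for nme,k in S:
    F=cv2.GaussianBlur(cv2.imread(f"pics/{nme}.png"),(3,3),0).astype(np.float32).mean(2)
    for U in(-.017,.017):
        q=np.array([proj(k,H+U*u+a*v+.01*n) for a in V],np.float32)
        p=cv2.remap(F,q[:,:1],q[:,1:],cv2.INTER_LINEAR).ravel();d=np.diff(p,n=1);d=p[4:]-p[:-4]
        i=np.argsort(-np.abs(d));e=[]
        for j in i:
            if all(abs(j-x)>6 for x in e):e.append(j)
            if len(e)==6:break
        print(nme,U,sorted((int(j)+2,int(d[j])) for j in e))
```

```text
w1 -0.017 [(2, 83), (39, 108), (100, -104), (143, 52), (152, 57), (186, -25)]
w1 0.017 [(41, 120), (102, 29), (109, 3), (144, 6), (151, 57), (187, -26)]
w2 -0.017 [(11, 78), (28, 118), (96, 55), (108, -96), (152, 113), (178, -122)]
w2 0.017 [(13, -72), (30, 120), (92, -83), (145, 44), (178, -150), (185, 17)]
w6 -0.017 [(22, 83), (29, 110), (96, 60), (109, -88), (153, 85), (178, -125)]
w6 0.017 [(22, -9), (30, 126), (92, -92), (145, 43), (178, -163), (187, -28)]
w8 -0.017 [(2, 98), (22, -17), (67, 87), (84, 94), (179, -17), (186, -90)]
w8 0.017 [(24, -10), (33, 89), (76, 7), (84, 93), (180, -10), (187, -103)]
```

Measured against the deck end, the plate edge moved about 67 mm from its drawn-back start and then met a hard stop, so the fork is home. The hub is within about 2° and the arm is clear.

```bash
python3 -c "
from h import *
print(r.close_job())"
```

```text
the job is handed in; nothing more can be done
None
```

I turned the hub until its flats were within about 2° of the slot, then pushed the fork about 67 mm to a hard stop. I released it, left the arm clear and handed the job in; no verdict came back.

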